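# Step the microscope's aperture turret round to the ring

### The arm

A 6-joint arm with a two-finger parallel gripper is mounted at the origin on the work surface. World frame = base frame: x ahead of the robot, y to its left, z up, the work surface at z = 0. Lengths are in m, angles in rad, forces in N, time in s.
With the tool pointing down it reaches from about 0.275 to 0.725 m from the base axis. Payload 15.9 kg.
Tool frame: the origin (TCP) lies midway between the tips of the shut fingers; the grasp point (between the pads) lies 19 mm behind it; z points along the fingers, y is the line along which they close (so a half turn about z gives the same grasp; the last joint's range is limited). The gripper opens to 85 mm and grips with 20 to 120 N. Pads are 22 mm wide; open, the fingers measure 114 mm over their backs; the gripper's body (76 mm by 85 mm) begins 54 mm behind the grasp point. The pads swing forward as they close: fully open they stand 13 mm farther back than shut.
Start: joints at [-1.303, 0.213, -0.034, 1.323, 0, 1.571], TCP at [0.132, -0.482, 0.231] pointing down, gripper open.
Joint ranges: [-2.98, 2.98], [-0.74, 1.72], [-1.14, 1.35], [-2.1, 2.04], [-1.57, 1.44], [-3.14, 3.14]. Speed limits (rad/s): [1.89, 1.89, 2.39, 2.57, 3.14, 3.14].

### API

Orientations are given as a rotation vector (axis times angle).
In Python, from plant import robot, optics gives the robot as it stands.
- The arm moves only by the tool drive_tool, never from a script. Its argument "rows" is one flat list of numbers, 4 for each row, row after row: the shift along the tool's x, y, z in mm, then the turn about the tool's z in rad. A call has 1 to 20 rows; each row is the pose to reach, as a shift and turn from the pose commanded when the call began, along the tool's axes at that moment; what a row does not reach only later rows make up. A row lasts 1/8 s, in which the tool goes at most 62.5 mm and 10.7 degrees, less where a joint would pass 70% of its speed; a pose out of reach is approached as far as the arm can. A call with a gripper value outside its range is refused whole. "hand" is the opening, from 0 (shut) to 1 (fully open), set as the call begins (left out, the last holds). The fingers move at their own pace and stop on an object; "squeeze" is the grip in N (left out, the last holds). Time passes only in rows, so rows that repeat a pose let the fingers close. It gives the time, the measured TCP pose, the force, the opening and the grip force at its end, in the units of the state.
- robot.state(): the state, without advancing time (a new reading comes with each control period).
- optics.snapshot(name): name is "side" or "top"; returns the picture (480x640x3 uint8, red, green, blue); there is no depth.
- optics.get_calibration(name): a dict with "intrinsics" (3x3 intrinsics, pixels), "pose" (4x4, takes a point from camera to world coordinates). Camera axes: x right, y up, looking along -z (the intrinsics and any distortion apply to the point x, -y, -z); pixel columns grow to the right and rows downward; lengths in m; the calibration is good to about 2 mm. A picture is of the moment at which its call begins. get_calibration takes no time and is no camera call.
- robot.finish_job(): hands the job in; it is judged then, once.
The state is a dict: "time": time; "qpos": joint angles; "qvel": joint speeds; "joint_efforts": joint torques, N m; "position": TCP position; "ee_rot": TCP orientation; "wrist_force": force on the tool from outside, world axes, zero at the start; "torque": the same for the moment, N m; "width": finger opening in m; "gripper_force": force on a finger pad.
Only numpy, scipy, OpenCV 4.12 (cv2) and the standard library are available. Lean on these libraries where they do the work, as an engineer would, in place of code of your own. Each camera call takes 0.05 s, during which the arm holds its last target. There are 200 camera calls.

### The job

Set the microscope's illuminator to the ring aperture: push the tabs on the rim of the black turret gently, with the fingertips and without gripping, until the ring-shaped window stands straight in line with the black diamond-shaped pointer. Do not touch the window glasses or disturb the things standing around, and leave the turret resting there.

Things in the scene. Friction and masses are not known exactly. Their poses are not given: they have to be found in the camera images.
- illuminator: white round illuminator box (66 mm radius, 60 mm high) fixed to a white microscope, the turret on top of it. Origin at table height on the turret's axis, z up; its y axis points to the gate, the pointer and, along a light tube (49 mm high), to the microscope, which begins 185 mm from the axis and is up to 390 mm tall. All other sides are free above the table.
- pointer (a point): tip of the fixed black diamond-shaped pointer, 102 mm from the turret's axis, just outside the tabs, 88 mm above the table; it and its post reach out to 134 mm and are 31 mm wide
- turret: black disc, 62 mm radius, top 78 mm above the table; turns either way without end about the vertical axis through its origin (at table height, z up). Six white windows every 60 degrees, 40 mm from the axis, counter-clockwise seen from above: ring, small round, square, large round, slit, half-moon. The turret's own y axis points to the ring. One tab is on the rim straight outside each window.
- ring_tab (a point): middle of the ring window's tab, 80 mm from the axis, 74 mm above the table. The six tabs are alike: aluminium, 10 mm wide, from the rim out to 98 mm from the axis, 64 to 84 mm above the table, with free space below. The turret turns stiffly: about 1.5 N across the end of a tab moves it, it stays exactly where it is left, has no click stops and does not coast.
- windows: the six window glasses let into the turret, 32 mm diameter each, tops 80 mm above the table; not to be touched. Origin and axes as the turret.
- ring_window (a point): centre of the ring-shaped window (white circle of 33 mm with a dark middle of 18 mm), on its top face, 40 mm from the turret's axis and 80 mm above the table
- gate (a point): the fixed point 40 mm from the turret's axis towards the pointer, 80 mm above the table, where the centre of the chosen window has to stand
- oil_bottle: bystander, loose: amber dropper bottle with black cap, 32 mm diameter, 72 mm tall; origin at the centre of its underside. To be left alone.
- objective_can: bystander, loose: clear round jar with black lid, 44 mm diameter, 60 mm tall; origin at the centre of its underside. To be left alone.
- slide_box: bystander, loose: grey slide box 85 x 36 x 30 mm; origin at the centre of its underside. To be left alone.
- petri_dish: bystander, loose: clear shallow open dish, 90 mm diameter, 16 mm tall; origin at the centre of its underside. To be left alone.
- tweezers: bystander, loose: steel tweezers lying flat, 110 mm long, 5 mm thick; origin at the centre of its underside. To be left alone.
- timer: bystander, loose: white square timer 60 x 60 x 22 mm; origin at the centre of its underside. To be left alone.
- beaker: bystander, loose: small glass beaker, 66 mm diameter, 85 mm tall; origin at the centre of its underside. To be left alone.

How it is judged:
At the end, for the whole second after the job is handed in: The centre of the ring-shaped window is within 6 mm of the gate point at the pointer (about 8.5 degrees of turn either way) and the turret is at rest (horizontal distance between ring_window and gate below 0.006 m and angular speed of turret below 0.05 rad/s); the robot touches nothing.
It fails at once if a window glass is touched with more than 1 N (contact force between anything else and windows above 1 N).
It fails at once if the turret is gripped or forced: more than 25 N between the robot and the turret (contact force between any of the fingers, the arm and turret above 25 N).
It fails at once if a bystander is moved more than 20 mm, lifted or carried (distance of any of oil_bottle, objective_can, slide_box, petri_dish, tweezers, timer, beaker from where it was at the start of the episode above 0.02 m).
It also fails if it takes over 54 s, if anything falls off the work surface, if the arm or the gripper's body presses on something with over 40 N, if the wrist force passes 120 N, or if a joint passes its speed limit or range.

## Working session

There is one attempt and no reset: what is moved stays moved. The work goes in short steps, Python scripts to look and compute and a tool call to move; the robot and the scene stay as the last step left them, time stands still between calls to the robot, and variables do not carry over. Pictures are saved under pics/ and viewed, at most 10 in all, crops included, and the job is handed in when it is done.

Besides the shell and the picture viewer there is one more tool, called after ">>>" by a JSON object that holds its "method" and its "body", one argument or row to a line. drive_tool: Moves the arm, as the interface text tells. Its arguments: {"type":"object","properties":{"rows":{"type":"array"},"hand":{"type":"number"},"squeeze":{"type":"number"}},"required":["rows"]}

```bash
mkdir -p pics
python3 - <<'E'
from plant import robot, optics
import cv2
for n in ("top","side"):
    im=optics.snapshot(n); cv2.imwrite(f"pics/{n}0.png",im[:,:,::-1])
    c=optics.get_calibration(n); print(n,c)
s=robot.state(); print(s)
E
```

```text
top {'intrinsics': array([[449.7655982 ,   0.        , 317.19535335],
       [  0.        , 449.7655982 , 232.27381297],
       [  0.        ,   0.        ,   1.        ]]), 'pose': array([[-0.00357683,  0.98327491, -0.18209247,  0.39600712],
       [-0.99946559,  0.00240148,  0.03260008, -0.14824552],
       [ 0.03249213,  0.18211176,  0.98274084,  1.03634571],
       [ 0.        ,  0.        ,  0.        ,  1.        ]])}
side {'intrinsics': array([[537.19663365,   0.        , 316.70926744],
       [  0.        , 537.19663365, 234.59956687],
       [  0.        ,   0.        ,   1.        ]]), 'pose': array([[-0.82628145, -0.42002983,  0.37527843,  0.94323866],
       [ 0.56324954, -0.61969503,  0.54656018,  0.3623094 ],
       [ 0.0029866 ,  0.66298794,  0.74862411,  0.81603533],
       [ 0.        ,  0.        ,  0.        ,  1.        ]])}
{'time': 0.1, 'qpos': array([-1.30301233e+00,  2.13305724e-01, -3.49587807e-02,  1.32351976e+00,
        3.67470645e-05,  1.57073516e+00]), 'qvel': array([-0.00039039, -0.00029299,  0.00148255, -0.00010287,  0.00097348,
       -0.00012927]), 'joint_efforts': array([ 4.43076951e-04, -6.87247038e+01,  4.87806737e+01,  1.21147514e-02,
        1.73722460e-04, -3.27593364e-05]), 'position': array([ 0.13222908, -0.48188649,  0.23088118]), 'ee_rot': array([-3.11248690e+00, -4.19342256e-01,  1.49860937e-04]), 'wrist_force': array([0.6294876 , 0.25230321, 1.30558968]), 'torque': array([0.01092731, 0.01429049, 0.00873936]), 'gripper_force': 0.0, 'width': 0.0856034260176615}
```

View pics/top0.png

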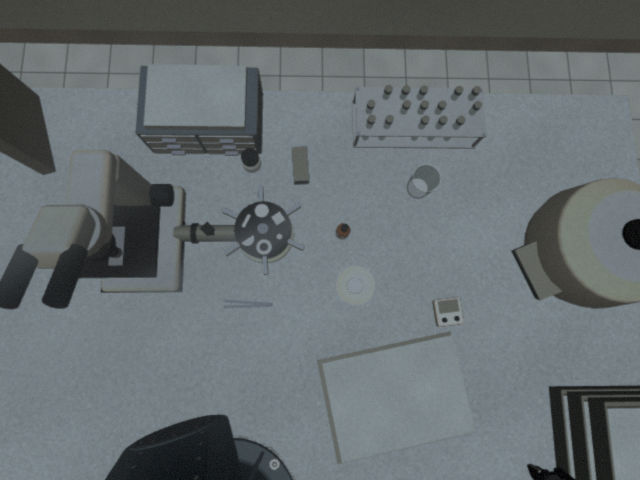

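View pics/side0.png

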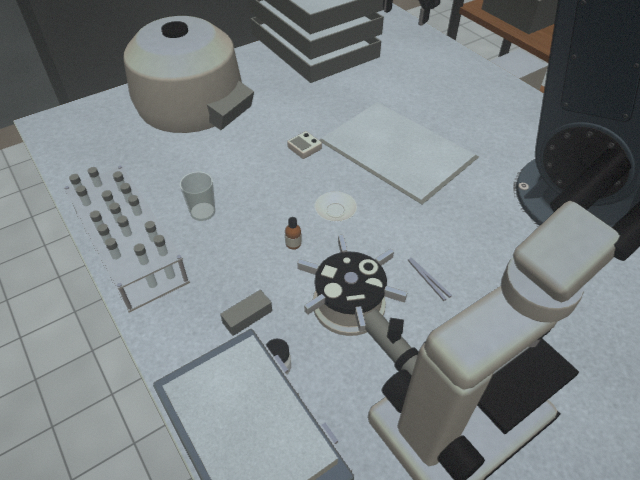

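```bash
cat > h.py <<'E'
from plant import robot, optics
import cv2, numpy as np
def ray(n,px,z):
    c=optics.get_calibration(n); K,P=c["intrinsics"],c["pose"]
    d=np.linalg.inv(K)@[px[0],px[1],1]; d=P[:3,:3]@(d*[1,-1,-1])
    o=P[:3,3]; return o+d*(z-o[2])/d[2]
def proj(n,p):
    c=optics.get_calibration(n); K,P=c["intrinsics"],c["pose"]
    q=P[:3,:3].T@(np.array(p)-P[:3,3]); q=K@(q*[1,-1,-1]); return q[:2]/q[2]
def crop(n,x,y,w,h,f,out):
    im=optics.snapshot(n); g=cv2.resize(im[y:y+h,x:x+w],None,fx=f,fy=f,interpolation=cv2.INTER_CUBIC)
    cv2.imwrite(out,g[:,:,::-1]); return im
E
python3 - <<'E'
from h import *
im=crop("top",170,140,200,150,4,"pics/t1.png"); g=cv2.cvtColor(im,cv2.COLOR_RGB2GRAY)
# white windows inside disc
m=np.zeros_like(g); cv2.circle(m,(263,229),26,255,-1)
w=((g>110)&(m>0)).astype(np.uint8)
n,l,s,c=cv2.connectedComponentsWithStats(w)
for i in range(1,n):
    if s[i,4]>8: print(s[i],c[i],ray("top",c[i],.08).round(4))
b=((g<60)).astype(np.uint8); n,l,s,c=cv2.connectedComponentsWithStats(b)
for i in range(1,n):
    if s[i,4]>20 and 180<c[i][0]<300 and 180<c[i][1]<270: print("dark",s[i],c[i],ray("top",c[i],.08).round(4))
E
```

```text
[255 204  14  13 136] [261.33088235 210.26470588] [ 0.6216 -0.0586  0.08  ]
[272 212  13  13  95] [277.87368421 217.91578947] [ 0.6047 -0.0947  0.08  ]
[242 215   8  12  40] [245.775 220.425] [ 0.5989 -0.0255  0.08  ]
[277 234   5   5  21] [279. 236.] [ 0.5648 -0.0976  0.08  ]
[242 236  12  10  72] [248.34722222 240.98611111] [ 0.5538 -0.0321  0.08  ]
[256 240  16  14 118] [263.61016949 246.42372881] [ 0.5421 -0.065   0.08  ]
dark [183 200   2  18  21] [183.19047619 207.66666667] [0.6267 0.11   0.08  ]
dark [235 202  48  34 490] [252.96122449 216.16734694] [ 0.6084 -0.0408  0.08  ]
dark [190 223   9  20 121] [193.23966942 233.15702479] [0.5706 0.0859 0.08  ]
dark [200 223  14  13 119] [207.48739496 229.05042017] [0.5797 0.0559 0.08  ]
dark [181 240   3  25  59] [181.77966102 251.08474576] [0.5318 0.1082 0.08  ]
dark [269 243  18  14  45] [278.33333333 250.35555556] [ 0.5336 -0.0966  0.08  ]
```

View pics/t1.png

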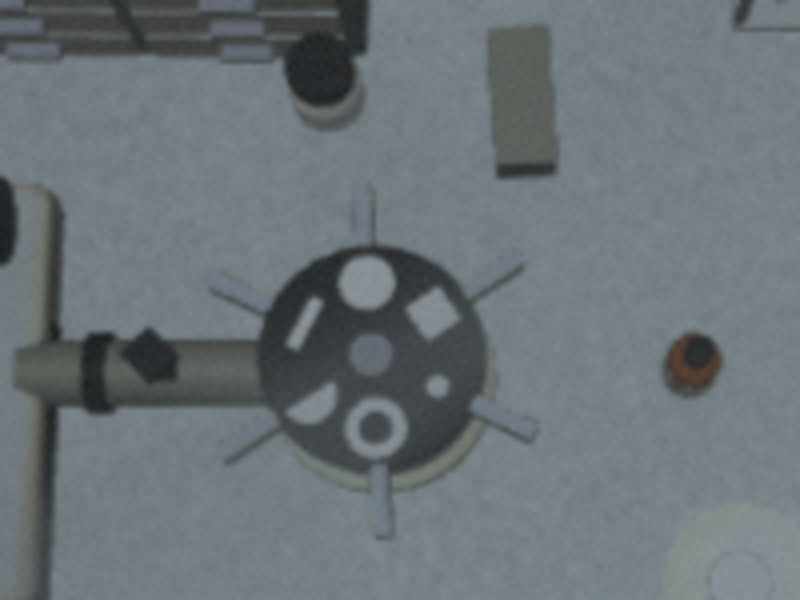

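The top crop shows the hub at about (263,228), the ring at (264,246), near the robot, and the pointer at (207,229) on the +y side. So the turret has to turn about 93° clockwise. I'll do this in two strokes on the robot side of the turret.

```bash
cat >> h.py <<'E'
from scipy.spatial.transform import Rotation as R
C=np.array([.582,-.062])
def plan(ths,r,zs):
    """finger at polar angles ths (deg) about turret, radius r, tool x radial"""
    s=robot.state(); M=R.from_rotvec(s["ee_rot"]).as_matrix(); p=s["position"]
    a0=np.degrees(np.arctan2(M[1,0],M[0,0]))
    print("tcp",p.round(4),"toolx deg",a0.round(1),"t",s["time"])
    for th,rr,z in zip(ths,np.broadcast_to(r,len(ths)),np.broadcast_to(zs,len(ths))):
        t=np.radians(th); w=np.r_[C+rr*np.array([np.cos(t),np.sin(t)]),z]
        d=M.T@(w-p)*1000; tu=-np.radians((th-a0+90)%180-90)
        print(th,w.round(3),d.round(0),tu.round(2))
E
python3 - <<'E'
from h import *
hub=np.array([262.7,228.5]); print("hub top",ray("top",hub,.079))
for px in([207.5,229.05],[214.5,229.8]): 
    q=ray("top",px,.088); print("ptr",q,np.degrees(np.arctan2(q[1]-C[1],q[0]-C[0])))
print("side hub", ray("side",(350.5,279),.079), "ptr side",ray("side",(396,328),.088))
plan([214.6,214.6],[.092,.092],[.16,.058])
E
```

```text
hub top [ 0.58139897 -0.06222459  0.079     ]
ptr [0.57814276 0.05418113 0.088     ] 91.90153261540809
ptr [0.5765546 0.0393051 0.088    ] 93.0768312310367
side hub [ 0.58305264 -0.05969869  0.079     ] ptr side [0.58555992 0.06241231 0.088     ]
tcp [ 0.1322 -0.4819  0.2309] toolx deg 15.3 t 0.15
214.6 [ 0.506 -0.114  0.16 ] [ 458. -256.   71.] -0.34
214.6 [ 0.506 -0.114  0.058] [ 458. -255.  173.] -0.34
```

>>> {"method": "drive_tool", "body": {
  "rows": [60,-30,0,0,110,-60,0,-0.1,160,-90,0,-0.2,210,-115,0,-0.34,260,-145,0,-0.34,310,-170,0,-0.34,360,-200,0,-0.34,410,-228,0,-0.34,458,-256,0,-0.34,458,-256,0,-0.34,458,-256,40,-0.34,458,-256,71,-0.34,458,-256,71,-0.34,458,-256,71,-0.34],
  "hand": 0
}}

```text
time: 1.9
position: [0.5065, -0.1146, 0.1616]
ee_rot: [2.997, 0.939, 0.001]
wrist_force: [0.4, 0.6, 0.3]
width: 0.0001
gripper_force: 0.0
```

Run:
```python
from h import *
crop("top",200,160,130,110,5,"pics/t2.png")
plan([214.6,214.6,206,200,194,188,182,176,170,164,158,154],.092,[.09]+[.058]*11)
print(robot.state()["width"],proj("top",robot.state()["position"]))
```

```text
tcp [ 0.5068 -0.1145  0.1618] toolx deg 34.8 t 1.95
214.6 [ 0.506 -0.114  0.09 ] [-0. -1. 72.] 0.0
214.6 [ 0.506 -0.114  0.058] [ -0.  -1. 104.] 0.0
206 [ 0.499 -0.102  0.058] [  1. -14. 104.] 0.15
200 [ 0.496 -0.093  0.058] [  3. -24. 104.] 0.26
194 [ 0.493 -0.084  0.058] [  6. -33. 104.] 0.36
188 [ 0.491 -0.075  0.058] [  9. -42. 104.] 0.47
182 [ 0.49  -0.065  0.058] [ 14. -50. 104.] 0.57
176 [ 0.49  -0.056  0.058] [ 20. -58. 104.] 0.68
170 [ 0.491 -0.046  0.058] [ 26. -65. 104.] 0.78
164 [ 0.494 -0.037  0.058] [ 33. -72. 104.] 0.89
158 [ 0.497 -0.028  0.058] [ 41. -77. 104.] 0.99
154 [ 0.499 -0.022  0.058] [ 47. -81. 104.] 1.06
2.8981267319199345e-05 [285.19802007 257.99666383]
```

View pics/t2.png

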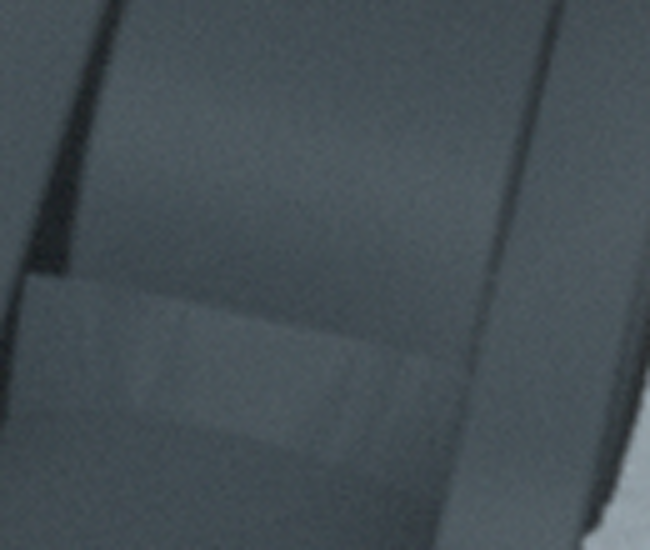

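The arm hides the turret in the top view. I'll descend now and check the side view.

>>> {"method": "drive_tool", "body": {
  "rows": [0,0,25,0,0,0,50,0,0,0,70,0,0,0,80,0,0,0,90,0,0,0,98,0,0,0,104,0,0,0,104,0]
}}

```text
time: 2.95
position: [0.5061, -0.1141, 0.0561]
ee_rot: [-2.997, -0.94, 0.001]
wrist_force: [-0.6, 0.7, -0.2]
width: 0.0002
gripper_force: 0.0
```

Run:
```python
from h import *
crop("side",270,200,170,130,4.5,"pics/s2.png")
```

```text
(no output)
```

View pics/s2.png

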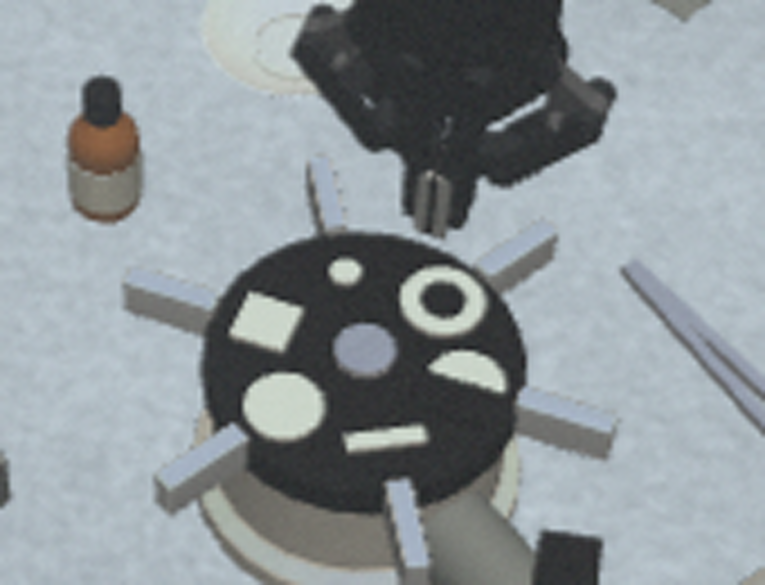

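The finger stands midway between the ring tab and the small-round tab, clear of the disc, and the side view shows the windows well. Stroke 1.

>>> {"method": "drive_tool", "body": {
  "rows": [1,-7,0,0.08,1,-13,0,0.15,2,-18,0,0.2,3,-23,0,0.26,4,-27,0,0.31,6,-32,0,0.36,7,-37,0,0.42,9,-41,0,0.47,11,-45,0,0.52,14,-49,0,0.57,17,-53,0,0.63,20,-57,0,0.68,23,-61,0,0.73,26,-64,0,0.78,29,-68,0,0.84,33,-71,0,0.89,37,-74,0,0.94,41,-76,0,0.99,41,-76,0,0.99]
}}

```text
time: 5.38
position: [0.4693, -0.1208, 0.0563]
ee_rot: [-3.051, 0.444, -0.009]
wrist_force: [0.5, 0.8, -0.0]
width: -0.0
gripper_force: 0.0
```

Run:
```python
from h import *
im=crop("side",270,200,170,130,4.5,"pics/s3.png")
plan([158,158,158,190,215,230,230],[.092,.092,.12,.13,.12,.095,.095],[.058,.13,.13,.13,.13,.13,.057])
def ang(px): q=ray("side",px,.08)[:2]-ray("side",(350.5,279),.079)[:2]; return np.degrees(np.arctan2(q[1],q[0])), np.hypot(*q)
g=cv2.cvtColor(im,cv2.COLOR_RGB2GRAY); m=np.zeros_like(g); cv2.ellipse(m,(351,280),(33,26),0,0,360,255,-1)
n,l,s,c=cv2.connectedComponentsWithStats(((g>140)&(m>0)).astype(np.uint8))
for i in range(1,n):
    if s[i,4]>15: print(s[i],c[i].round(1),ang(c[i]))
```

```text
tcp [ 0.4691 -0.121   0.0563] toolx deg -16.6 t 5.425
158 [ 0.497 -0.028  0.058] [ -0. -97.   4.] 0.1
158 [ 0.497 -0.028  0.13 ] [  -0. -102.  -68.] 0.1
158 [ 0.471 -0.017  0.13 ] [ -28. -104.  -68.] 0.1
190 [ 0.454 -0.085  0.13 ] [-25. -35. -72.] -0.46
215 [ 0.484 -0.131  0.13 ] [ 17.   1. -74.] -0.9
230 [ 0.521 -0.135  0.13 ] [ 53.  -6. -74.] -1.16
230 [ 0.521 -0.135  0.057] [54. -2. -1.] -1.16
[325 259  17  14 127] [333.  265.3] (np.float64(-78.67330075380688), np.float64(0.041156783368708594))
[352 258   6   5  26] [354.5 260. ] (np.float64(-136.2871748871829), np.float64(0.04173808845290852))
[363 265  19  16 158] [372.3 272.5] (np.float64(165.0364399939695), np.float64(0.04034803924925114))
[345 272  13  11  99] [350.7 276.8] (np.float64(-131.10903721981796), np.float64(0.003928608303641424))
[320 277  18  14 201] [328.3 283.5] (np.float64(-18.970445226473892), np.float64(0.03945927940875041))
[363 284  15  12  97] [371.2 288.3] (np.float64(115.11515307481785), np.float64(0.039517916881101234))
[338 294  18   6  67] [346.3 296.6] (np.float64(42.7338082185301), np.float64(0.0380566892536547))
```

View pics/s3.png

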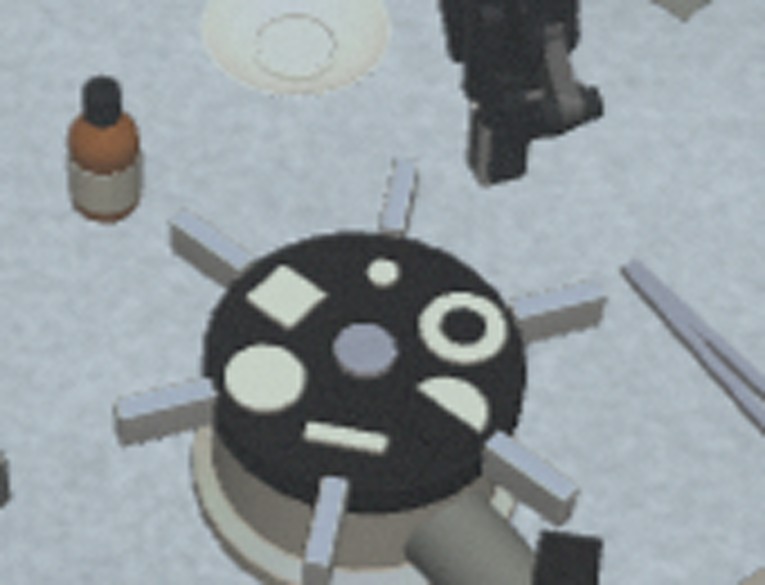

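Run:
```python
from h import *
s=robot.state(); print(s["qpos"].round(3),s["qvel"].round(3),s["joint_efforts"].round(1),s["position"],s["wrist_force"])
print(R.from_rotvec(s["ee_rot"]).as_matrix().round(3))
```

```text
[-0.29   0.291 -0.396  0.887  0.058  3.141] [ 0.027  0.003  0.004  0.001  0.01  -0.001] [  2.  -68.9  42.9  -0.1   0.8  -0. ] [ 0.46914015 -0.12099375  0.05633001] [ 0.3472242  -1.18181808  0.90153463]
[[ 0.959 -0.285  0.014]
 [-0.285 -0.957  0.056]
 [-0.003 -0.058 -0.998]]
```

Joint 6 ran into its upper limit, so the stroke stopped early with the ring at about 163°. The finger is now clear outside the tabs. I'll lift, turn the wrist back, and push the small-round tab next, with less wrist turn.

>>> {"method": "drive_tool", "body": {
  "rows": [-10,0,-15,0,-20,0,-35,0,-30,0,-60,0,-30,0,-80,0,-30,0,-80,-0.15,-30,0,-80,-0.3,-30,0,-80,-0.45,-30,0,-80,-0.6,-30,0,-80,-0.75,-30,0,-80,-0.9,-30,0,-80,-0.9,-30,0,-80,-0.9]
}}

```text
time: 6.92
position: [0.4398, -0.1154, 0.1368]
ee_rot: [-2.948, -0.929, -0.048]
wrist_force: [-1.0, -0.3, -0.4]
width: 0.0
gripper_force: 0.0
```

```bash
cat >> h.py <<'E'
def plan2(pts):
    """pts: (theta,r,z,toolx deg)"""
    s=robot.state(); M=R.from_rotvec(s["ee_rot"]).as_matrix(); p=s["position"]
    a0=np.degrees(np.arctan2(M[1,0],M[0,0])); print("tcp",p.round(4),"toolx",a0.round(1),"t",s["time"],"q",s["qpos"].round(2))
    for th,r,z,a in pts:
        t=np.radians(th); w=np.r_[C+r*np.array([np.cos(t),np.sin(t)]),z]
        print(th,w.round(3),(M.T@(w-p)*1000).round(0),round(-np.radians(a-a0),2))
E
python3 - <<'E'
from h import *
plan2([(247,.092,.14,50),(247,.092,.057,50)])
E
```

```text
tcp [ 0.4398 -0.1154  0.1368] toolx 34.9 t 6.925 q [-0.3   0.16 -0.34  1.07  0.06  2.23]
247 [ 0.546 -0.147  0.14 ] [69. 86. -3.] -0.26
247 [ 0.546 -0.147  0.057] [66. 90. 79.] -0.26
```

>>> {"method": "drive_tool", "body": {
  "rows": [15,20,0,-0.05,30,40,-2,-0.12,50,62,-3,-0.2,69,86,-3,-0.26,69,86,-3,-0.26,68,88,20,-0.26,67,89,45,-0.26,66,90,65,-0.26,66,90,74,-0.26,66,90,79,-0.26,66,90,79,-0.26]
}}

```text
time: 8.3
position: [0.5468, -0.1467, 0.0573]
ee_rot: [-2.805, -1.309, -0.057]
wrist_force: [-0.3, 0.3, 0.1]
width: -0.0002
gripper_force: 0.0
```

Run:
```python
from h import *
plan2([(t,.092,.057,a) for t,a in zip(range(243,163,-4),np.linspace(48,8,20))])
print(robot.state()["wrist_force"])
```

```text
tcp [ 0.5468 -0.1467  0.0573] toolx 50.0 t 8.3 q [-0.29  0.44 -0.17  0.96  0.06  1.97]
243 [ 0.54  -0.144  0.057] [-2. -7.  0.] 0.03
239 [ 0.535 -0.141  0.057] [ -3. -13.   0.] 0.07
235 [ 0.529 -0.137  0.057] [ -4. -19.   1.] 0.11
231 [ 0.524 -0.133  0.057] [ -5. -26.   1.] 0.14
227 [ 0.519 -0.129  0.057] [ -4. -32.   1.] 0.18
223 [ 0.515 -0.125  0.057] [ -4. -39.   1.] 0.22
219 [ 0.511 -0.12   0.057] [ -3. -45.   1.] 0.26
215 [ 0.507 -0.115  0.057] [ -1. -51.   2.] 0.29
211 [ 0.503 -0.109  0.057] [  0. -57.   2.] 0.33
207 [ 0.5   -0.104  0.057] [  3. -63.   2.] 0.37
203 [ 0.497 -0.098  0.057] [  5. -69.   2.] 0.4
199 [ 0.495 -0.092  0.057] [  9. -75.   3.] 0.44
195 [ 0.493 -0.086  0.057] [ 12. -80.   3.] 0.48
191 [ 0.492 -0.08   0.057] [ 16. -85.   3.] 0.51
187 [ 0.491 -0.073  0.057] [ 20. -90.   4.] 0.55
183 [ 0.49  -0.067  0.057] [ 25. -95.   4.] 0.59
179 [ 0.49  -0.06   0.057] [ 29. -99.   4.] 0.62
175 [ 0.49  -0.054  0.057] [  35. -103.    5.] 0.66
171 [ 0.491 -0.048  0.057] [  40. -106.    5.] 0.7
167 [ 0.492 -0.041  0.057] [  46. -109.    5.] 0.73
[-0.25355846  0.33604197  0.14849775]
```

Stroke to 183°, then measure.

>>> {"method": "drive_tool", "body": {
  "rows": [-2,-7,0,0.03,-3,-13,0,0.07,-4,-19,1,0.11,-5,-26,1,0.14,-4,-32,1,0.18,-4,-39,1,0.22,-3,-45,1,0.26,-1,-51,2,0.29,0,-57,2,0.33,3,-63,2,0.37,5,-69,2,0.4,9,-75,3,0.44,12,-80,3,0.48,16,-85,3,0.51,20,-90,4,0.55,25,-95,4,0.59,25,-95,4,0.59]
}}

```text
time: 10.42
position: [0.4898, -0.0661, 0.057]
ee_rot: [-3.056, -0.436, -0.034]
wrist_force: [0.3, -0.3, 0.0]
width: 0.0002
gripper_force: 0.0
```

```bash
cat > look.py <<'E'
from h import *
import sys
im=crop("side",270,200,170,150,4.5,sys.argv[1])
g=cv2.cvtColor(im,cv2.COLOR_RGB2GRAY); m=np.zeros_like(g); cv2.ellipse(m,(351,280),(33,26),0,0,360,255,-1)
n,l,s,c=cv2.connectedComponentsWithStats(((g>140)&(m>0)).astype(np.uint8))
h=ray("side",(350.7,277.5),.08)[:2]
for i in range(1,n):
    if s[i,4]>15:
        q=ray("side",c[i],.08)[:2]-h; print(s[i],c[i].round(1),np.degrees(np.arctan2(q[1],q[0])).round(1),np.hypot(*q).round(4))
plan2([(t,.092,.057,10) for t in (180,177,174,171,168,165,162,159)])
print(robot.state()["wrist_force"])
E
python3 look.py pics/s4.png
```

```text
[346 255  13  11 126] [351.8 259.6] -129.5 0.0394
[323 261  17  13 180] [331.5 267.1] -68.9 0.0395
[368 268   7   6  33] [371.2 270.3] 169.1 0.0393
[345 272  13  11 105] [350.6 277. ] -116.9 0.0011
[325 279  10  14  65] [329.5 285.6] -9.1 0.0404
[361 281  20  17 177] [370.4 289.3] 108.0 0.0404
[349 290  10  15 110] [352.9 297.4] 58.4 0.0412
tcp [ 0.4898 -0.0663  0.0569] toolx 16.2 t 10.475 q [-0.17  0.3  -0.38  0.89  0.06  2.69]
180 [ 0.49  -0.062  0.057] [ 1. -4.  0.] 0.11
177 [ 0.49  -0.057  0.057] [ 3. -9.  0.] 0.11
174 [ 0.491 -0.052  0.057] [  5. -13.   1.] 0.11
171 [ 0.491 -0.048  0.057] [  6. -18.   1.] 0.11
168 [ 0.492 -0.043  0.057] [  9. -22.   1.] 0.11
165 [ 0.493 -0.038  0.057] [ 11. -26.   2.] 0.11
162 [ 0.495 -0.034  0.057] [ 14. -30.   2.] 0.11
159 [ 0.496 -0.029  0.057] [ 16. -34.   2.] 0.11
[0.41812208 0.69145356 1.23801166]
```

View pics/s4.png

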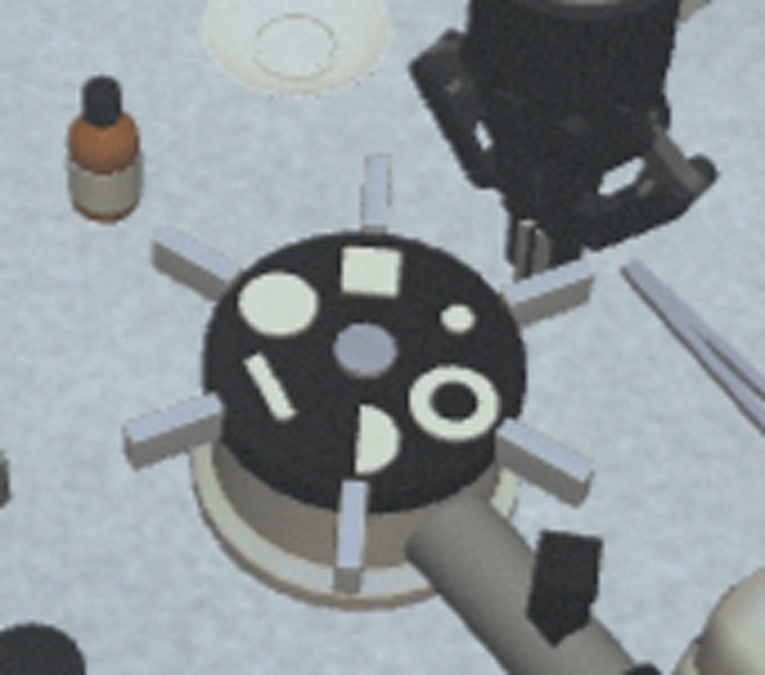

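Ring at about 110°, with the contact offset confirmed at 13°. I'll get the gate direction from the tube's centre line and the pointer's top face.

Run:
```python
from h import *
im=cv2.imread("pics/top0.png")
g=cv2.GaussianBlur(cv2.cvtColor(im,cv2.COLOR_BGR2GRAY),(1,3),0).astype(int)
for c in (216,222,228,234):
    d=np.diff(g[215:250,c]); e0=215+np.argsort(-abs(d))[:4]; print(c,sorted(e0),g[218:248,c])
for z in(.025,.03):
    a=ray("top",(190,233.5),z);b=ray("top",(216,233.3),z)
    for q in(a,b): print(z,q.round(4),np.degrees(np.arctan2(q[1]+.062,q[0]-.582)).round(1))
for a in(86,88,90,92,94):
    t=np.radians(a); print(a,[proj(n,(*(C+.118*np.array([np.cos(t),np.sin(t)])),.088)).round(1) for n in("top","side")])
```

```text
216 [np.int64(223), np.int64(224), np.int64(240), np.int64(241)] [126 123 123 125 127 123 106  84  77  80  84  88  92  96  98  96  92  88
  85  82  77  72  75  93 116 125 126 125 125 123]
222 [np.int64(223), np.int64(224), np.int64(240), np.int64(241)] [125 126 126 126 125 121 107  88  81  83  87  89  93  97  99  96  93  89
  85  82  78  75  79  96 116 126 127 125 123 121]
228 [np.int64(223), np.int64(224), np.int64(240), np.int64(241)] [124 126 128 128 125 121 105  84  78  82  86  90  95  98  97  95  91  88
  87  85  80  76  80  96 116 123 123 122 121 118]
234 [np.int64(218), np.int64(223), np.int64(224), np.int64(241)] [ 99 114 124 123 117 108  92  74  65  66  68  68  66  70  79  85  84  82
  82  81  79  76  80  95 112 118 117 117 118 116]
0.025 [0.5799 0.1066 0.025 ] 90.7
0.025 [0.5805 0.0481 0.025 ] 90.8
0.03 [0.579  0.1053 0.03  ] 91.0
0.03 [0.5796 0.0471 0.03  ] 91.3
86 [array([207. , 223.5]), array([391. , 326.4])]
88 [array([206.8, 225.4]), array([393.1, 325.2])]
90 [array([206.7, 227.3]), array([395.1, 324. ])]
92 [array([206.7, 229.2]), array([397.1, 322.7])]
94 [array([206.7, 231.1]), array([399. , 321.4])]
```

The gate is at about 91°, so it needs about 19° more: finger to 164°, then back off along the same direction.

>>> {"method": "drive_tool", "body": {
  "rows": [1,-4,0,0.05,2,-7,0,0.08,3,-9,0,0.1,4,-12,1,0.11,5,-14,1,0.11,6,-17,1,0.11,7,-20,1,0.11,9,-22,1,0.11,10,-25,2,0.11,12,-27,2,0.11,12,-27,2,0.11,11,-24,2,0.11,8,-20,2,0.11,3,-12,2,0.11,3,-12,2,0.11]
}}

```text
time: 12.35
position: [0.4893, -0.0548, 0.0553]
ee_rot: [-3.074, -0.266, -0.029]
wrist_force: [-0.1, 0.2, -0.2]
width: 0.0003
gripper_force: 0.0
```

```bash
python3 look.py pics/s5.png
```

```text
[351 255  16  13 128] [358.8 261.1] -147.9 0.0391
[328 257  17  13 177] [336.5 263.2] -87.3 0.0391
[325 273   6  15  59] [327.4 279.7] -27.6 0.0402
[345 272  12  11 104] [350.6 277. ] -114.0 0.0011
[371 273   7   6  32] [373.8 275.8] 151.0 0.04
[356 286  20  16 185] [365.4 293.6] 90.3 0.0407
[339 289  12  14 108] [345.2 296.5] 40.5 0.0409
tcp [ 0.4895 -0.0545  0.0554] toolx 9.8 t 12.4 q [-0.15  0.3  -0.39  0.88  0.06  2.82]
180 [ 0.49  -0.062  0.057] [-1.  7. -2.] -0.0
177 [ 0.49  -0.057  0.057] [ 0.  3. -2.] -0.0
174 [ 0.491 -0.052  0.057] [ 1. -2. -1.] -0.0
171 [ 0.491 -0.048  0.057] [ 3. -7. -1.] -0.0
168 [ 0.492 -0.043  0.057] [  5. -11.  -1.] -0.0
165 [ 0.493 -0.038  0.057] [  6. -15.  -1.] -0.0
162 [ 0.495 -0.034  0.057] [  9. -20.  -0.] -0.0
159 [ 0.496 -0.029  0.057] [ 11. -24.  -0.] -0.0
[0.98328934 0.25056923 0.50733257]
```

View pics/s5.png

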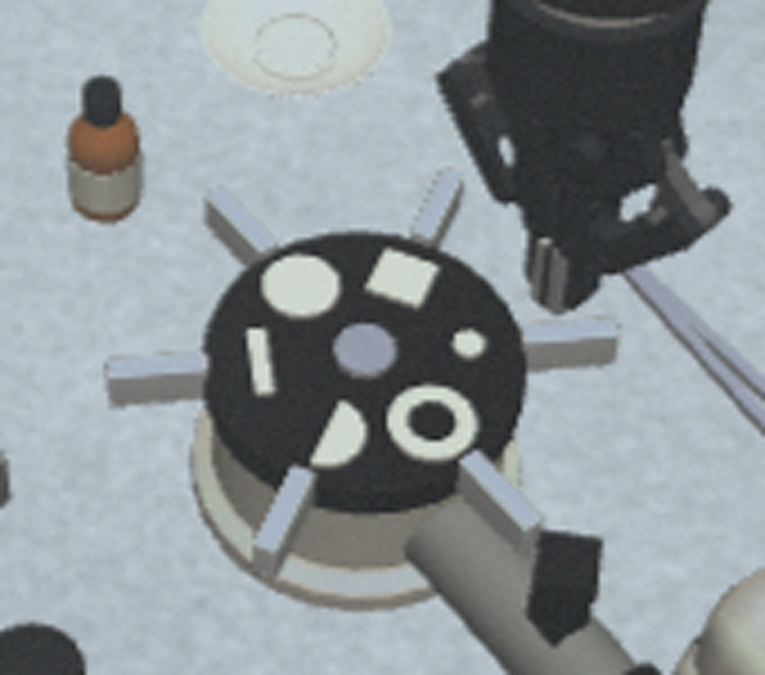

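The ring is at about 91.5° against a gate at about 91°, and its tab points straight at the pointer. I'll retreat outwards and up.

>>> {"method": "drive_tool", "body": {
  "rows": [-10,0,0,0,-25,0,-5,0,-40,0,-20,0,-50,0,-50,0,-60,0,-90,0,-60,0,-120,0,-60,0,-120,0,-60,0,-120,0]
}}

```text
time: 13.4
position: [0.4281, -0.0711, 0.1734]
ee_rot: [-3.074, -0.267, -0.029]
wrist_force: [-0.2, 0.4, -0.0]
width: 0.0003
gripper_force: 0.0
```

```bash
python3 look.py pics/s6.png | head -7; python3 -c "
from plant import robot; print(robot.finish_job())"
```

```text
[352 255  15  13 124] [358.9 261.1] -148.1 0.0393
[328 257  17  13 172] [336.5 263.2] -87.2 0.039
[325 273   6  14  56] [327.3 279.5] -28.1 0.0403
[345 272  12  11  98] [350.7 276.9] -125.4 0.0013
[371 273   7   6  29] [373.6 275.8] 151.0 0.0395
[356 286  20  16 175] [365.4 293.6] 90.4 0.0406
[339 289  12  14 103] [345.2 296.6] 40.4 0.0411
the job is handed in; nothing more can be done
None
```

I turned the ring window to about 91.5°, against a gate direction measured at about 91° (the limit is 8.5° either way), backed the arm off clear of everything and handed the job in at about 13.5 s; no verdict came back.

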